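# Close up the mending box

## Robot

A 7-joint arm with a two-finger parallel gripper is mounted at the origin on a cart in front of the work surface, level with it; the furniture and walls round the work are solid. World frame = base frame: x ahead of the robot, y to its left, z up, the work surface at z = 0. Lengths are in m, angles in rad, forces in N, time in s.
With the tool pointing down it reaches from about 0.4 to 0.85 m from the base axis. Payload 6.9 kg.
Tool frame: the origin (TCP) lies midway between the tips of the shut fingers; the grasp point (between the pads) lies behind it (ctrl.pinch_z is the z of the grasp point in the tool frame, in m); z points along the fingers, y is the direction in which the jaws open and shut (so a half turn about z gives the same grasp; the last joint's range is limited). The gripper opens to 85 mm and grips with 20 to 120 N. Pads are 22 mm wide; open, the fingers measure 114 mm over their backs; the gripper's body (76 mm by 85 mm) begins 54 mm behind the grasp point. The pads swing forward as they close: fully open they stand 13 mm farther back than shut.
Start: joints at [-1.155, 0.507, -0.238, 1.5, 0.126, 1.149, -0.155], TCP at [0.191, 0.595, 0.202] pointing down, gripper open.
Joint ranges: [-3.08, 3.08], [-0.24, 2.05], [-1.43, 1.35], [0, 2.5], [-1.52, 4.66], [0.17, 1.96], [-2.89, 2.89]. Speed limits (rad/s): [2.39, 2.39, 3.14, 3.14, 3.14, 3.14, 3.14].

## Interface

Orientations are given as a unit quaternion [w, x, y, z].
In Python, from station import ctrl, get_state, vision, ticket, models gives the robot as it stands. Calls block until the motion is done:
- ctrl.movep(position, orientation): joint-space move of the TCP to a pose.
- ctrl.movel(position, frame=None, max_speed=0.15): straight line of the TCP; frame=None keeps the orientation; max_speed is the mean speed in m/s.
- ctrl.set_joints(angles): joint-space move.
- ctrl.ungrasp() and ctrl.close_gripper(force=None): open the fingers fully, or close them until they stop; force is the grip in N (None keeps the last).
- ctrl.pause(seconds).
- ctrl.ik(position, orientation): joint angles nearest the present ones, or None.
- get_state(): the state.
- vision.grab_frame(name): name is "scene" or "top"; returns (picture, depth): 420x560x3 uint8, blue, green, red; 420x560 float32, m along the optical axis (not along the pixel's ray), 0 where there is no reading.
- vision.camera_info(name): a dict with "mtx" (3x3 intrinsics, pixels), "R" (3x3) and "t" (3): a world point X has camera coordinates R X + t. Camera axes: x right, y down, z forward; pixel columns grow to the right and rows downward; lengths in m; the calibration is good to about 2 mm. A picture is of the moment at which its call begins. camera_info takes no time and is no camera call.
A pose or a line that the arm cannot do raises ctrl.Unreachable and nothing moves.
- ticket.close_job(): hands the job in, once; it reports no verdict.
Trained networks look in the newest picture that a camera, given by its name, has taken for a name from the list of things; names that differ only in an ending like _2 or _b are one class to them, and where a whole thing is asked for, a point or a joint stands for the part that bears it (a point fixed in the world has none). Each returns a list of dicts, best first, with "p" (0 to 1); they miss things now and then, are a little off and sometimes report something else, mostly with a low value. They report only what shows in the picture. A call takes as long as a camera call.
- models.recognise(camera, target): "point" ([column, row] in pixels, amid what is visible of it).
- models.masks_of(camera, target): "mask" (420x560 bool, what is visible of it) and "point" ([column, row] in pixels, amid what is visible of it).
The state is a dict: "time": time; "qpos": joint angles; "qd": joint speeds; "tau": joint torques, N m; "tcp_pos": TCP position; "eef_rot": TCP orientation; "contact_force": force on the tool from outside, world axes, zero at the start; "wrist_torque": the same for the moment, N m; "width": finger opening in m.
Only numpy, scipy, OpenCV 4.12 (cv2) and the standard library are available. Lean on these libraries where they do the work, as an engineer would, in place of code of your own. Each camera call takes 0.05 s, during which the arm holds its last target. There are 200 camera calls.

## Task

Close up the mending box on the worktop by pushing only: first fold its upright orange inner flap fully down over the thread spools, and only then swing the open green lid fully shut over it. Use the fingertips or the outside of the fingers; do not pinch the flap or the lid, do not take the spools or the peg out, and leave the other things on the worktop where they are. Finish with the arm clear of the box.

Things in the scene. Friction and masses are not known exactly. Their poses are not given: they have to be found in the camera images.
- mending_box: White open-topped mending box fixed to the worktop, 140 (own x, front to rear) x 160 (own y) x 75 mm high, walls and floor 5 mm. Origin: centre of its underside, on the worktop. Own -x is its front, own +x its rear side that carries the lid hinge; own z up. A divider 27 mm behind the centre, along own y, tops out at 57 mm; spools stand in front of it, a peg lies behind it.
- flap (a joint): Inner flap's hinge (rad). 0 = folded flat, lying level over the spools on the divider, its top 5.5 mm above the hinge (63.5 mm above the worktop, 11.5 mm below the box rim); 1.57 = upright. Range 0 to 1.6. Friction keeps the flap wherever it is left, about 0.05 N m, so about 1 N at its middle folds it. It starts upright. The lid cannot close while the flap stands: the two really collide.
- flap_hinge (a point): Middle of the flap's hinge line, 59.5 mm in front of the box centre (own -x), 58 mm above the worktop; the line runs along the box's own y. The flap folds from upright to the rear (box +x), so it is pushed on its front side, the orange one, which ends on top.
- flap_edge (a point): Middle of the flap's free edge on its orange side, 86 mm from the hinge line.
- flap_face: Orange skin of the flap, 84 x 142 mm, 3 mm thick: front side when upright, upper side when folded; it forms all the flap's edges. Frame lies at flap_hinge: own x from hinge to free edge, own y along the hinge.
- flap_back: White skin on the other side of the flap (rear side when upright, underside when folded), 66 x 126 mm, 2.5 mm thick, set in from the edges. Fingers pressing on flap_face and flap_back at once are pinching the flap. Same frame as flap_face.
- lid (a joint): Lid's hinge (rad). 0 = shut, flat on the box rim; 1.57 = upright; starts open at about 1.65 to 1.85, leaning a little to the rear, away from the box. Range 0 to 1.9. Friction of 0.15 N m keeps the lid wherever it is left, so it must be pushed all the way down: about 1.5 N near its free edge.
- lid_hinge (a point): Middle of the lid's hinge line, on the top of the rear wall: 70 mm behind the box centre (own +x), 75.5 mm above the worktop; the line runs along the box's own y.
- lid_edge (a point): Middle of the lid's free edge on its outer (upper when shut) side, 140 mm from the hinge line. A thumb tab 40 mm wide sticks 8.5 mm out beyond it.
- lid_panel: Sage green outer panel of the lid, 140 x 160 mm, 5 mm thick; faces the rear when the lid is open, up when shut (top then 80.5 mm above the worktop); it forms all the lid's edges. Frame lies at lid_hinge: own -x from hinge to free edge, own y along the hinge.
- lid_liner: White liner on the inside of the lid, 114 x 134 mm, 3 mm thick, set in from the edges. Fingers pressing on lid_panel and lid_liner at once are pinching the lid. Same frame as lid_panel.
- spool_red: Wooden thread spool with red thread, 30 mm across, 48 mm tall, standing loose in the box under the flap's place; origin at the centre of its underside.
- spool_cream: Wooden thread spool with cream thread, 30 mm across, 48 mm tall, standing loose in the box under the flap's place; origin at the centre of its underside.
- spool_navy: Wooden thread spool with navy blue thread, 30 mm across, 48 mm tall, standing loose in the box under the flap's place; origin at the centre of its underside.
- peg_1: Green clothes peg, 15 x 72 x 12 mm, lying loose in the rear compartment of the box; origin at its underside.
- tape: Roll of beige tape lying flat, 98 mm across, 25 mm high, loose on the worktop to the right; bystander.
- candle: Candle in a glass, 76 mm across, 90 mm tall, loose, to the right; bystander.
- the_hand_balm: Grey and white balm pot, 69 mm across, 41 mm tall, loose, to the right; bystander.
- scent_oil: Small amber dropper bottle, 33 mm across, 102 mm tall, loose, to the right; bystander.
- tape_measure: Red tape measure, 56 x 88 x 19 mm, loose, to the rear right; bystander.

How it is judged:
On the way, in this order (a step that is already met when the one before it is completed fails the run):
1. the flap is folded fully down (within 0.1 rad of flat) while the lid still stands open (above 1.2 rad) (value of joint flap below 0.1 rad and value of joint lid above 1.2 rad), for 0.2 s.
2. the lid is shut over the folded flap (within 0.06 rad) (value of joint lid below 0.06 rad and value of joint flap below 0.1 rad), for 0.2 s.
At the end, for the whole second after the job is handed in: The flap lies within 0.1 rad of flat, the lid is within 0.06 rad of shut, spools and peg are all in the box (within 110 mm of its centre, not raised), and the five bystanders are within 30 mm of where they stood (all of step 2 and height (world z) of each of spool_red, spool_cream, spool_navy, peg_1 below 0.04 m and horizontal distance between each of spool_red, spool_cream, spool_navy, peg_1 and mending_box below 0.11 m and distance of each of tape, candle, the_hand_balm, scent_oil, tape_measure from where it was at the start of the episode below 0.03 m); the robot touches nothing.
It fails at once if the lid was swung down (below 0.9 rad) while the flap was still up (above 0.3 rad) (value of joint lid below 0.9 rad and value of joint flap above 0.3 rad).
It fails at once if the flap was pinched (fingers press on both its sides) (contact force between the fingers and flap_face above 1 N and contact force between the fingers and flap_back above 1 N).
It fails at once if the lid was pinched (fingers press on both its sides) (contact force between the fingers and lid_panel above 1 N and contact force between the fingers and lid_liner above 1 N).
It fails at once if a spool or the peg was lifted (more than 40 mm above the worktop) (height (world z) of any of spool_red, spool_cream, spool_navy, peg_1 above 0.04 m).
It fails at once if a bystander was moved more than 30 mm or lifted (distance of any of tape, candle, the_hand_balm, scent_oil, tape_measure from where it was at the start of the episode above 0.03 m).
It also fails if it takes over 54 s, if anything falls off the work surface, if the arm or the gripper's body presses on something with over 40 N, if the wrist force passes 120 N, or if a joint passes its speed limit or range.

## Working session

There is one attempt and no reset: what is moved stays moved. The work goes in short steps, each a Python script; the robot and the scene stay as the last script left them, time stands still between calls to the robot, and variables do not carry over. Pictures are saved under pics/ and viewed, about 8 in all and at most 12, crops included, and the job is handed in when it is done.

```bash
ls; mkdir -p pics
python3 - <<'E'
from station import ctrl,get_state,vision,models
import cv2,numpy as np
print(get_state(),ctrl.pinch_z)
for n in ("scene","top"):
    im,d=vision.grab_frame(n); cv2.imwrite(f"pics/{n}0.png",im); np.savez(f"{n}0.npz",im=im,d=d)
    i=vision.camera_info(n); print(n,i["mtx"],-i["R"].T@i["t"],i["R"])
E
```

```text
pics
{'time': 0.0, 'qpos': array([-1.1554849 ,  0.50833907, -0.23749821,  1.50111054,  0.12574851,
        1.14889706, -0.1548056 ]), 'qd': array([ 0.00115699,  0.0011314 ,  0.0020981 , -0.000808  ,  0.00030673,
        0.00058092,  0.0004032 ]), 'tau': array([-1.75396003e-04, -6.20599794e+01, -2.18618631e+00, -2.49651307e+01,
        1.28625438e-02,  1.17508546e-02, -1.15169306e-05]), 'tcp_pos': array([0.1904904 , 0.59469718, 0.20143573]), 'eef_rot': array([-9.25111483e-05,  1.54284001e-01,  9.88026149e-01, -8.75734186e-04]), 'contact_force': array([-0.33740422, -0.35602577,  0.55889649]), 'wrist_torque': array([ 0.02415594, -0.00751802,  0.00602035]), 'width': 0.08544797778356025} -0.0187
scene [[475.58919635   0.         290.31226145]
 [  0.         475.58919635 214.2244989 ]
 [  0.           0.           1.        ]] [ 0.04220593 -0.04269421  0.83904806] [[-0.1991576  -0.97996633 -0.0014937 ]
 [-0.80858905  0.16518951 -0.56470893]
 [ 0.55364249 -0.11125829 -0.82528879]]
top [[384.7857341    0.         275.39562219]
 [  0.         384.7857341  209.86143239]
 [  0.           0.           1.        ]] [ 0.39654237 -0.12985153  0.91019103] [[ 0.08814827 -0.99609514  0.00493488]
 [-0.97420427 -0.08724215 -0.20812218]
 [ 0.20774002  0.01353803 -0.97809039]]
```

View pics/scene0.png

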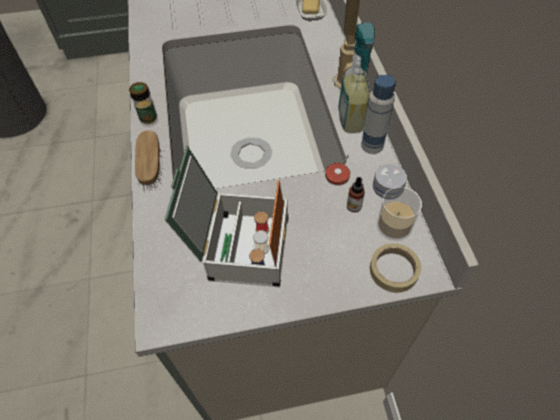

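View pics/top0.png

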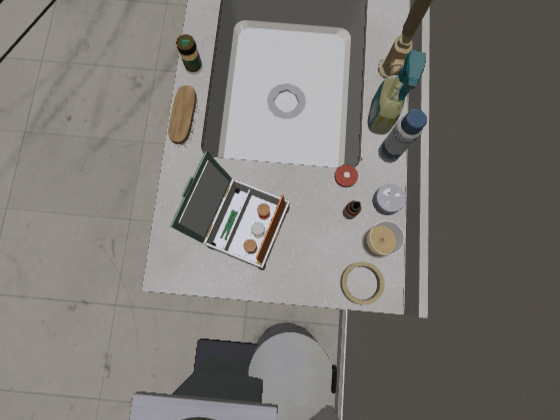

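The box lies with its front/flap (orange, scene ~(278,225)) to the robot's right and its lid hinge to the left. The lid leans left (scene ~(195,205)). The bystanders are well to the right. Next I'll measure the pose.

```bash
cat > h.py <<'E'
from station import ctrl,get_state,vision,models,ticket
import cv2,numpy as np
def cloud(n):
    im,d=vision.grab_frame(n); i=vision.camera_info(n); K=i["mtx"]
    v,u=np.mgrid[:420,:560]
    c=np.dstack([(u-K[0,2])/K[0,0]*d,(v-K[1,2])/K[1,1]*d,d])
    return im,d,(c-i["t"])@i["R"]
E
python3 - <<'E'
from h import *
np.set_printoptions(precision=4,suppress=True)
for n in ("scene","top"):
    im,d,P=cloud(n)
    for t in ("mending_box","flap_face","flap_back","lid_panel","lid_liner","spool_red","scent_oil","tape","tape_measure"):
        r=models.masks_of(n,t)
        if not r: print(n,t,None);continue
        m=r[0]["mask"]; 
        m2=cv2.erode(m.astype(np.uint8),np.ones((3,3)))>0 if m.sum()>150 else m
        q=P[m2&(d>0)]
        if len(q)<8: print(n,t,"few",m.sum(),r[0]["point"]);continue
        c=np.median(q,0); U,S,V=np.linalg.svd(q-q.mean(0),full_matrices=False)
        print(n,t,round(r[0]["p"],2),m.sum(),r[0]["point"],"med",c,"nrm",V[2],"rms",S[2]/len(q)**.5,"min",np.percentile(q,2,axis=0),"max",np.percentile(q,98,axis=0))
        if t=="mending_box":
            k=q[(abs(q[:,2]-.075)<.006)]
            if len(k)>20:
                rr=cv2.minAreaRect((k[:,:2]*1000).astype(np.float32)); print("  rim",len(k),rr,cv2.boxPoints(rr).tolist())
            np.save(n+"_rim.npy",q)
E
```

```text
scene mending_box 0.92 9518 [223.7, 223.4] med [ 0.546  -0.0092  0.0727] nrm [ 0.0141  0.8027 -0.5962] rms 0.039455625763158135 min [ 0.448  -0.1288  0.0022] max [0.6288 0.0571 0.2078]
  rim 988 ((538.68408203125, -57.13672637939453), (144.94354248046875, 161.24874877929688), 72.95430755615234) [[440.35748291015625, -102.79114532470703], [594.5227661132812, -150.05868530273438], [637.0106811523438, -11.482307434082031], [482.84539794921875, 35.78523254394531]]
scene flap_face 0.24 3465 [191.5, 205.1] med [0.5557 0.0313 0.1571] nrm [ 0.2877  0.917  -0.2764] rms 0.001489588255928018 min [ 0.4922 -0.0028  0.0828] max [0.6305 0.0613 0.2104]
scene flap_back 0.2 434 [337.4, 175.0] med [ 0.6812 -0.2777  0.0153] nrm [-0.0338  0.0219  0.9992] rms 0.0020898062097735835 min [ 0.6593 -0.3006  0.0094] max [ 0.7071 -0.2563  0.0189]
scene lid_panel 0.97 1151 [181.3, 196.2] med [0.5382 0.0469 0.2017] nrm [-0.2822 -0.9214  0.2671] rms 0.000787463410942951 min [0.4884 0.0165 0.0884] max [0.6397 0.0658 0.2168]
scene lid_liner 0.67 2280 [194.9, 205.3] med [0.5593 0.0272 0.1493] nrm [-0.2823 -0.9223  0.2
[... 2031 characters left out ...]
, 208.6] med [ 0.5748 -0.0905  0.0529] nrm [ 0.8786 -0.3135 -0.3602] rms 0.006047144575100273 min [ 0.5651 -0.1014  0.0187] max [ 0.5896 -0.0785  0.0559]
top scent_oil 0.71 244 [351.5, 206.7] med [ 0.5927 -0.289   0.0626] nrm [-0.7985  0.563   0.213 ] rms 0.003312566164198754 min [ 0.5833 -0.3025  0.0247] max [ 0.6054 -0.2784  0.1001]
top tape 0.71 784 [375.8, 279.2] med [ 0.4322 -0.3382  0.0247] nrm [-0.0053  0.0229 -0.9997] rms 0.003611266621975952 min [ 0.3922 -0.3728  0.0117] max [ 0.4788 -0.2825  0.0282]
top tape_measure 0.91 444 [348.6, 176.8] med [ 0.6864 -0.2803  0.0175] nrm [ 0.0242 -0.005  -0.9997] rms 0.001879195104048851 min [ 0.6636 -0.3028  0.0132] max [ 0.7109 -0.2569  0.0215]
```

Both views agree: box centre is about (0.540, -0.057) and own +x is at 72.9°. The lid stands at about 1.84 rad and the flap is upright at own x ≈ -60 mm, all as the text describes. I'll fold the flap now with closed fingers, pointing down.

```bash
cat >> h.py <<'E'
yaw=np.deg2rad(72.9); u=np.array([np.cos(yaw),np.sin(yaw)]); C=np.array([.540,-.0567])
b=np.sqrt((1+u[1])/2); Q=[0,u[0]/2/b,b,0]   # tool down, jaw axis along box x
W=.0145
def pos(X,Z): return [*(C+X*u),Z]
def flap(p,r=.070): return pos(-.0595+r*np.cos(p)-.0055*np.sin(p)-W, .058+r*np.sin(p)+.0055*np.cos(p))
def lid(p,r=.115): return pos(.070-r*np.cos(p)+.005*np.sin(p)+W, .0755+r*np.sin(p)+.005*np.cos(p))
def go(P,v=.15):
    ctrl.movel(P,max_speed=v); s=get_state(); e=s["tcp_pos"]-P
    print(round(s["time"],1),np.round(P,3),"err",np.round(e,4),"F",np.round(s["contact_force"],1))
E
python3 - <<'E'
from h import *
for P in [pos(-.115,.33),pos(-.115,.125)]+[flap(p) for p in (1.5,.8,0)]+[pos(.15,.33),pos(.15,.17)]+[lid(p) for p in (1.5,.8,0)]:
    q=ctrl.ik(P,Q); print(np.round(P,3),None if q is None else np.round(q,2))
ctrl.close_gripper()
p=get_state()["tcp_pos"]; go([p[0],p[1],.34])
ctrl.movep(pos(-.115,.34),Q)
go(pos(-.115,flap(1.57)[2]),.25)
for p in (1.57,1.35,1.1,.85,.6,.4,.2,.05): go(flap(p),.08)
P=flap(0);P[2]-=.002; go(P,.04); ctrl.pause(.2); print(get_state()["contact_force"])
im,d,_=cloud("scene"); cv2.imwrite("pics/flap.png",im[120:320,110:380].repeat(2,0).repeat(2,1))
E
```

```text
[ 0.506 -0.167  0.33 ] [-0.17  0.33  0.65  1.51 -0.2   1.37  1.76]
[ 0.506 -0.167  0.125] [ 0.1   0.45  0.26  1.86 -0.15  0.85  1.7 ]
[ 0.518 -0.128  0.128] [ 0.03  0.45  0.24  1.85 -0.14  0.86  1.61]
[ 0.531 -0.085  0.112] [ 0.03  0.47  0.13  1.86 -0.08  0.82  1.47]
[ 0.539 -0.061  0.064] [ 0.06  0.53  0.01  1.9  -0.01  0.71  1.35]
[0.584 0.087 0.33 ] [-0.24  0.38  0.08  1.36 -0.03  1.4   1.11]
[0.584 0.087 0.17 ] [-0.18  0.47 -0.01  1.65  0.01  1.02  1.08]
[0.564 0.021 0.191] [-0.11  0.42  0.04  1.68 -0.02  1.04  1.21]
[ 0.542 -0.049  0.161] [-0.04  0.42  0.12  1.78 -0.06  0.95  1.38]
[ 0.531 -0.086  0.08 ] [ 0.06  0.51  0.08  1.9  -0.06  0.74  1.45]
2.9 [0.191 0.595 0.34 ] err [-0.0001 -0.0004 -0.001 ] F [-0.1  0.2 -0.3]
6.8 [ 0.506 -0.167  0.128] err [ 0.0007 -0.0004  0.001 ] F [ 0.4 -0.4  0.2]
7.4 [ 0.517 -0.133  0.128] err [0.0001 0.0003 0.0001] F [-0.3 -0.9  0.6]
7.8 [ 0.521 -0.118  0.128] err [ 0.0002  0.0007 -0.0001] F [-0.5  0.3  0. ]
8.1 [ 0.526 -0.102  0.123] err [ 0.      0.0008 -0.0003] F [ 0.1 -0.5 -0. ]
8.5 [ 0.531 -0.087  0.114] err [-0.0001  0.0007 -0.0005] F [-0.4  0.6 -0. ]
8.9 [ 0.534 -0.075  0.102] err [-0.0002  0.0005 -0.0005] F [-0.  -0.4 -0.2]
9.2 [ 0.537 -0.068  0.09 ] err [-0.0003  0.0004 -0.0006] F [-0.1  0.  -0.2]
9.5 [ 0.538 -0.063  0.077] err [-0.0004  0.0003 -0.0006] F [ 0.2 -0.7  0.2]
9.8 [ 0.539 -0.061  0.067] err [-0.0003  0.0001 -0.0004] F [-0.   0.6 -1.2]
10.1 [ 0.539 -0.061  0.062] err [-0.0001  0.     -0.0002] F [0.4 0.8 0.4]
[-0.09383038 -0.13579917  0.16973992]
```

View pics/flap.png

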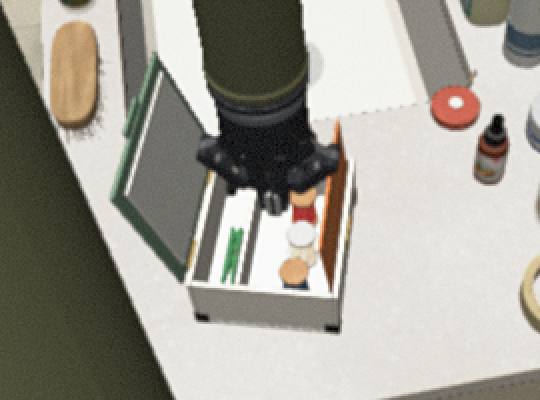

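The flap is still upright and the fingertip shows inside the box at about crop (268,200). No force was felt either. I'll check whether the reported TCP projects to where the fingertip appears.

Run:
```python
from h import *
s=get_state(); print(s["tcp_pos"],s["eef_rot"],s["width"],Q)
for n in ("scene","top"):
    im,d,P=cloud(n); i=vision.camera_info(n)
    for X in (s["tcp_pos"],pos(-.0595,.144),[*C,.062]):
        c=i["mtx"]@(i["R"]@np.array(X)+i["t"]); c=c[:2]/c[2]; print(n,np.round(X,3),c.round(1))
        cv2.drawMarker(im,tuple(int(round(k)) for k in c),(255,0,255),0,8)
    if n=="top": cv2.imwrite("pics/top1.png",cv2.resize(im[120:320,150:420],None,fx=2.5,fy=2.5))
    else: 
        cv2.imwrite("pics/sc1.png",cv2.resize(im[120:320,110:380],None,fx=2.5,fy=2.5))
        print(P[215:224:4,235:260:4].round(3).tolist())
```

```text
[ 0.53891288 -0.06057456  0.06162971] [ 1.21486785e-04  1.48699833e-01  9.88882372e-01 -1.50432519e-07] 0.00010975448075288496 [0, np.float64(0.14867243389692297), np.float64(0.9888864987445045), 0]
scene [ 0.539 -0.061  0.062] [248.8 232.1]
scene [ 0.523 -0.114  0.144] [276.2 210. ]
scene [ 0.54  -0.057  0.062] [246.7 231.8]
[[[0.625, -0.04, 0.003], [0.529, -0.047, 0.138], [0.527, -0.054, 0.139], [0.526, -0.061, 0.138], [0.524, -0.068, 0.139], [0.527, -0.075, 0.133], [0.52, -0.082, 0.141]], [[0.614, -0.038, 0.003], [0.536, -0.046, 0.116], [0.53, -0.053, 0.122], [0.527, -0.06, 0.125], [0.529, -0.067, 0.12], [0.541, -0.075, 0.1], [0.573, -0.086, 0.05]], [[0.568, -0.037, 0.057], [0.585, -0.045, 0.029], [0.53, -0.052, 0.11], [0.528, -0.059, 0.11], [0.53, -0.067, 0.106], [0.596, -0.078, 0.003], [0.564, -0.084, 0.049]]]
top [ 0.539 -0.061  0.062] [248.3 224.1]
top [ 0.523 -0.114  0.144] [271.  227.4]
top [ 0.54  -0.057  0.062] [246.6 223.5]
```

View pics/top1.png

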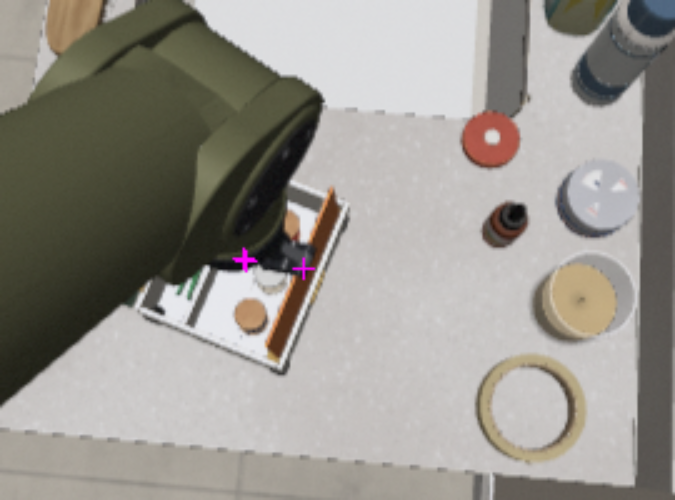

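View pics/sc1.png

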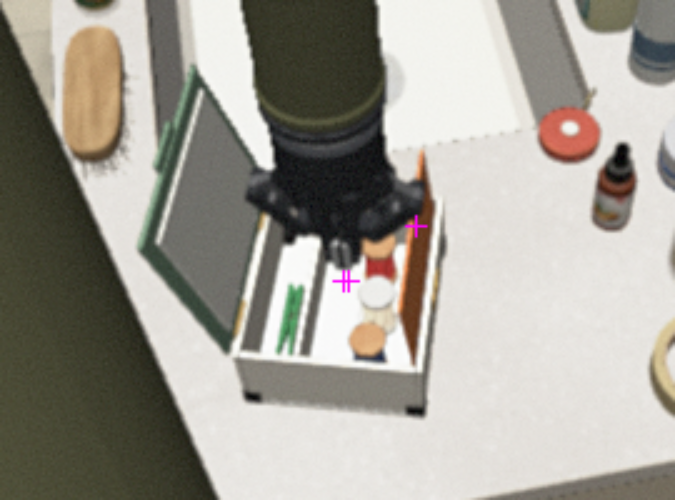

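The tip shows at scene row ~226, but the reported TCP projects to row 232. So the real tips look higher than reported and passed just over the flap. I'll measure this from depth after lifting clear of the box.

Run:
```python
from h import *
np.set_printoptions(precision=3,suppress=True)
def tip(n):
    s=get_state()["tcp_pos"]; im,d,P=cloud(n)
    m=(np.hypot(P[...,0]-s[0],P[...,1]-s[1])<.022)&(d>0)&(P[...,2]>s[2]-.03)&(P[...,2]<s[2]+.06)
    q=P[m]; o=np.argsort(q[:,2]); print(n,s,len(q)); print(q[o][::max(1,len(q)//12)])
    return im
tip("scene")
go(pos(0.0,.30)); ctrl.pause(.3)
im=tip("scene"); tip("top")
i=vision.camera_info("scene"); s=get_state()["tcp_pos"]; c=i["mtx"]@(i["R"]@s+i["t"]); c=(c[:2]/c[2]).round().astype(int)
cv2.drawMarker(im,tuple(int(k) for k in c),(255,0,255),0,5); y,x=c[1],c[0]
cv2.imwrite("pics/tip.png",cv2.resize(im[y-90:y+60,x-80:x+80],None,fx=4,fy=4))
```

```text
scene [ 0.539 -0.061  0.062] 196
[[ 0.529 -0.069  0.033]
 [ 0.534 -0.073  0.05 ]
 [ 0.538 -0.076  0.051]
 [ 0.54  -0.076  0.052]
 [ 0.526 -0.07   0.053]
 [ 0.529 -0.058  0.095]
 [ 0.528 -0.068  0.101]
 [ 0.526 -0.064  0.104]
 [ 0.528 -0.057  0.107]
 [ 0.529 -0.072  0.111]
 [ 0.534 -0.051  0.114]
 [ 0.528 -0.058  0.117]
 [ 0.527 -0.058  0.121]]
12.2 [ 0.54  -0.057  0.3  ] err [-0.     0.    -0.001] F [ 0.7 -0.6  0.8]
scene [ 0.54  -0.057  0.3  ] 276
[[ 0.532 -0.047  0.33 ]
 [ 0.536 -0.047  0.334]
 [ 0.53  -0.054  0.337]
 [ 0.528 -0.058  0.34 ]
 [ 0.528 -0.058  0.342]
 [ 0.537 -0.043  0.344]
 [ 0.537 -0.07   0.347]
 [ 0.527 -0.059  0.349]
 [ 0.531 -0.048  0.351]
 [ 0.53  -0.053  0.353]
 [ 0.53  -0.056  0.355]
 [ 0.538 -0.043  0.358]]
top [ 0.54  -0.057  0.3  ] 45
[[ 0.533 -0.061  0.331]
 [ 0.531 -0.054  0.336]
 [ 0.532 -0.066  0.337]
 [ 0.531 -0.06   0.339]
 [ 0.53  -0.058  0.34 ]
 [ 0.532 -0.068  0.342]
 [ 0.532 -0.052  0.343]
 [ 0.531 -0.056  0.344]
 [ 0.529 -0.06   0.345]
 [ 0.531 -0.067  0.348]
 [ 0.532 -0.066  0.349]
 [ 0.529 -0.06   0.352]
 [ 0.53  -0.057  0.352]
 [ 0.53  -0.06   0.355]
 [ 0.531 -0.068  0.358]]
```

View pics/tip.png

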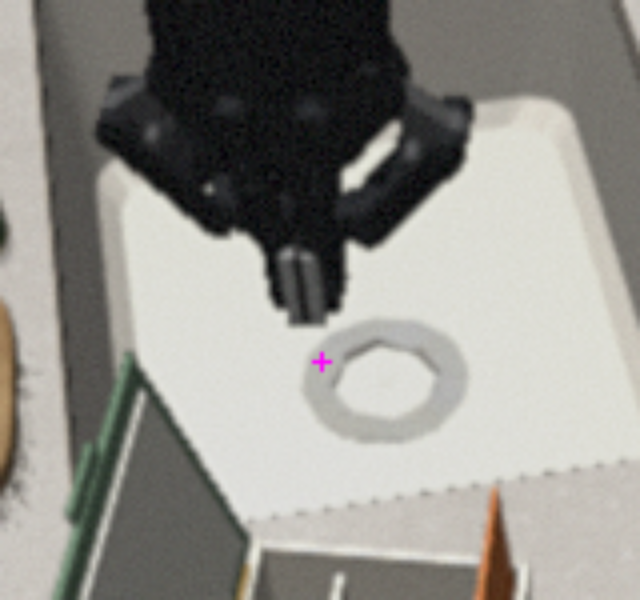

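The fingers really end about 30 mm above the reported TCP. Two heights and both cameras agree, with tips at 0.330 against 0.300 reported, and lateral position is fine. I'll correct for the 30 mm, turn the tool 90° so the linkage runs along the hinge line, and find the final press by force.

```bash
cat >> h.py <<'E'
DZ=.030; W=.011
def pos(X,Z): return [*(C+X*u),Z-DZ]      # Z = true fingertip height
Q=[0,np.cos((np.pi-yaw)/2),np.sin((np.pi-yaw)/2),0]  # tool x along u
def q_for(a): return [0,np.cos(a/2),np.sin(a/2),0]   # tool x axis at world angle a, tool down
def press(P,zmin):
    for _ in range(8):
        P[2]-=.0015; go(P,.03); ctrl.pause(.1); f=get_state()["contact_force"][2]
        if f>8 or P[2]<zmin: return print("press F",f)
E
python3 - <<'E'
from h import *
for a in (yaw,yaw-np.pi): print(a,[np.round(ctrl.ik(P,q_for(a)),2) for P in (pos(-.115,.33),flap(0,.065),pos(.15,.17),lid(0)) if ctrl.ik(P,q_for(a)) is not None])
A=min((yaw,yaw-np.pi),key=lambda a:9 if ctrl.ik(pos(0,.33),q_for(a)) is None else abs(ctrl.ik(pos(0,.33),q_for(a))[6]))
ctrl.movep(pos(-.115,.34),q_for(A)); R=.065
go(pos(-.115,flap(1.57,R)[2]+DZ),.25)
for p in (1.57,1.35,1.1): go(flap(p,R),.08)
im,d,P=cloud("scene"); cv2.imwrite("pics/f2.png",cv2.resize(im[120:320,110:380],None,fx=2.5,fy=2.5))
E
```

```text
1.2723450247038663 [array([-0.42,  0.47,  1.12,  1.58, -0.43,  1.37,  0.45]), array([-0.45,  0.74,  0.86,  1.94, -0.77,  0.83,  0.54]), array([-0.75,  0.7 ,  0.99,  1.69, -0.64,  1.11,  0.14]), array([-0.41,  0.72,  0.88,  1.93, -0.74,  0.85,  0.57])]
-1.8692476288859268 [array([ 0.84,  0.37, -0.83,  1.56,  0.28,  1.33,  2.82]), array([ 0.23,  0.58, -0.24,  1.93,  0.21,  0.66,  2.7 ]), array([-0.34,  0.52,  0.24,  1.69, -0.15,  0.95,  2.8 ]), array([ 0.41,  0.57, -0.44,  1.92,  0.35,  0.72,  2.61])]
14.7 [ 0.506 -0.167  0.093] err [ 0.0006 -0.0005  0.0011] F [ 0.2 -0.1  0.1]
15.4 [ 0.518 -0.129  0.093] err [0.     0.0002 0.    ] F [ 0.4 -0.6 -0.2]
15.7 [ 0.522 -0.116  0.093] err [ 0.0002  0.0006 -0.0001] F [-0.8 -0.   0.3]
16.0 [ 0.526 -0.101  0.088] err [ 0.0001  0.0009 -0.0003] F [ 0.3 -1.   1.1]
```

View pics/f2.png

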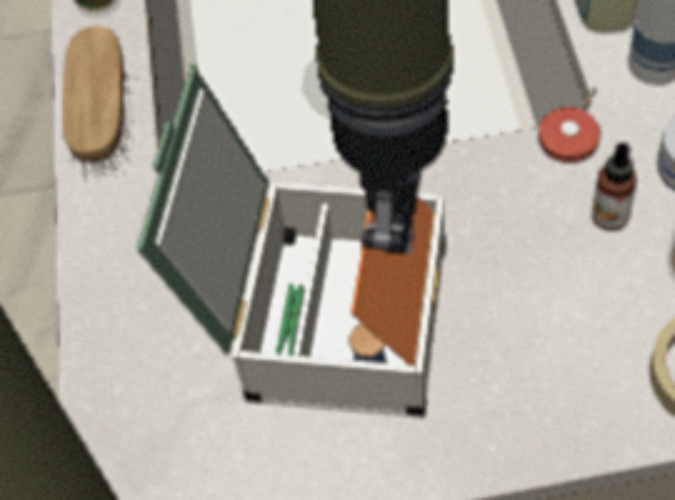

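The flap is folding as planned: the fingertip is on the orange side at crop (390,240) and the lid hasn't moved. I'll continue.

Run:
```python
from h import *
for p in (.85,.6,.4,.2,.08): go(flap(p,.065),.08)
press(flap(.02,.065),.058-DZ)
p=get_state()["tcp_pos"]; go([p[0],p[1],.30],.25)
for n in ("scene","top"):
    im,d,P=cloud(n)
    L=(P[...,:2]-C)@np.c_[u,[-u[1],u[0]]]
    m=(L[...,0]>-.05)&(L[...,0]<.02)&(abs(L[...,1])<.06)&(d>0)&(P[...,2]<.12)
    A=np.c_[L[m],np.ones(m.sum())]; k=np.linalg.lstsq(A,P[m][:,2],rcond=None)[0]
    print(n,m.sum(),"flap slope",k[0],"z",np.percentile(P[m][:,2],[5,50,95]))
    if n=="scene": cv2.imwrite("pics/f3.png",cv2.resize(im[120:320,110:380],None,fx=2.5,fy=2.5))
```

```text
16.4 [ 0.531 -0.087  0.08 ] err [-0.0001  0.0008 -0.0005] F [-0.5 -0.4  0.3]
16.8 [ 0.534 -0.076  0.069] err [-0.0002  0.0007 -0.0006] F [ 0.4 -0.1 -0.2]
17.1 [ 0.536 -0.069  0.058] err [-0.0003  0.0005 -0.0006] F [ 0.4 -0.4  0.3]
17.4 [ 0.538 -0.064  0.046] err [-0.0004  0.0004 -0.0006] F [-0.1  0.5  1.1]
17.7 [ 0.538 -0.063  0.039] err [-0.0003  0.0002 -0.0005] F [ 0.8 -0.6 -0.1]
18.0 [ 0.538 -0.062  0.033] err [ 0.0004 -0.0004  0.0011] F [-2.9  1.1 12.3]
press F 11.583003718689492
19.3 [ 0.539 -0.062  0.3  ] err [-0.0005  0.0004 -0.0012] F [-0.4 -0.2 -0.5]
scene 1916 flap slope 3.8186607956170083e-05 z [0.06005952 0.06237121 0.06469739]
top 1670 flap slope -0.0013250286306269801 z [0.06161117 0.06395977 0.06638465]
```

View pics/f3.png

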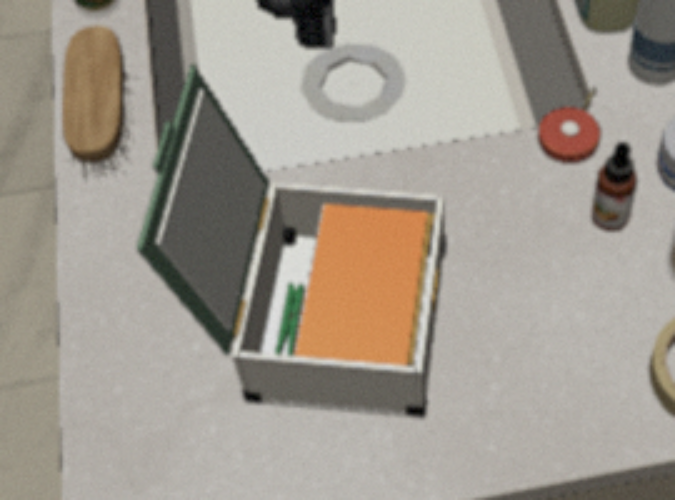

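The flap is flat: slope is about 0 and z is about 0.063 in both views. Touchdown at 0.063 also confirms the 30 mm correction. Now the lid, pushed from its outer side.

Run:
```python
from h import *
go(pos(.155,.33),.25); go(pos(.155,lid(1.57)[2]+DZ),.25)
for p in (1.57,1.35,1.1,.85,.6,.4,.2,.06): go(lid(p),.1)
press(lid(.02),.075-DZ)
p=get_state()["tcp_pos"]; go([p[0],p[1],.30],.25)
for n in ("scene","top"):
    im,d,P=cloud(n)
    L=(P[...,:2]-C)@np.c_[u,[-u[1],u[0]]]
    m=(L[...,0]>-.06)&(L[...,0]<.06)&(abs(L[...,1])<.07)&(d>0)&(P[...,2]<.14)
    A=np.c_[L[m],np.ones(m.sum())]; k=np.linalg.lstsq(A,P[m][:,2],rcond=None)[0]
    print(n,m.sum(),"lid slope",k[0],"z",np.percentile(P[m][:,2],[5,50,95]))
    if n=="scene": cv2.imwrite("pics/l.png",im)
```

```text
20.2 [0.586 0.091 0.3  ] err [-0.0005 -0.0021  0.    ] F [ 0.2 -0.4  0.6]
20.9 [0.586 0.091 0.161] err [ 0.0006 -0.0014  0.0015] F [0.1 0.1 0.1]
21.8 [0.565 0.025 0.161] err [ 0.      0.0004 -0.0002] F [-0.4  0.7  0.2]
22.2 [0.558 0.001 0.159] err [-0.0001 -0.0004 -0.    ] F [0.8 0.8 0.3]
22.6 [ 0.55  -0.025  0.15 ] err [-0.     -0.0001  0.    ] F [ 0.5 -0.1  0.2]
23.0 [ 0.543 -0.048  0.135] err [0.     0.0001 0.    ] F [-0.2 -0.   0.3]
23.5 [ 0.537 -0.067  0.115] err [-0.      0.0001  0.    ] F [0.3 0.3 0.7]
23.8 [ 0.533 -0.079  0.095] err [-0.0001  0.0001 -0.0001] F [-0.   0.4 -0.6]
24.2 [ 0.531 -0.086  0.073] err [-0.0002  0.     -0.0001] F [-0.3  0.1  1. ]
24.5 [ 0.53  -0.089  0.057] err [-0.0002  0.0001 -0.    ] F [-0.5  0.2 -0.7]
24.9 [ 0.53  -0.089  0.051] err [ 0.0005 -0.0001  0.0003] F [-0.2 -0.9  1.8]
25.2 [ 0.53  -0.089  0.05 ] err [ 0.0006 -0.0001  0.0014] F [-2.1  1.7 16.8]
press F 16.369908809729573
26.5 [ 0.531 -0.089  0.3  ] err [-0.0006  0.0005 -0.0013] F [-0.1  0.6 -0. ]
scene 3903 lid slope 0.00023555127060639522 z [0.07733093 0.0794346  0.08159367]
top 2360 lid slope -0.00112551607626283 z [0.07855683 0.08089125 0.08316668]
```

View pics/l.png

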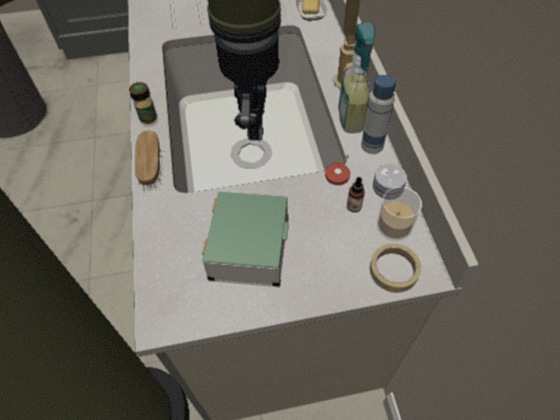

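The lid is flat and shut (slope ~0, top at 0.080). The bystanders are where they started, and the arm hangs about 0.25 m above the box.

```bash
python3 -c "
from h import *
ticket.close_job(); print(get_state()['time'])"
```

```text
the job is handed in; nothing more can be done
the job is handed in; nothing more can be done
```

The box is closed: I folded the flap down first, then swung the lid shut, both by pushing with closed fingertips. I handed the job in at about 27 s of the 54 s allowed.

**First try missed:** the fingertips end about 30 mm above the reported tool point, so the first push passed over the flap without touching it. I measured this offset with both cameras and corrected for it. The press-downs then met the flap at about 63 mm and the lid at about 80 mm, as described.

**Last checks:**
- **Flap:** level in both views, top at 62–64 mm, while the lid was still open.
- **Lid:** level in both views, slope within about 0.001 rad, top at 79–81 mm.
- **Forces:** the highest press-down reading was about 17 N, with nothing pinched.
- **Bystanders:** in the last picture they look to be where they started; I judged this by eye and did not measure it.
- **Arm:** about 0.25 m above the box and touching nothing.
- **Spools and peg:** they are hidden under the lid, so I couldn't check them at the end. I never touched them with the flap down, and the first, missed push met no force inside the box.

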